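# Dim the raking-light lamp to its third filter

## Task

The raking lamp is too bright for photographing the sherd on its stage: with your fingertips push the black thumb plate of its filter slide inwards, feeling the clicks, and stop at the third click, so that the third filter sits in the beam and the slide has not run on to the fourth. Push gently and only on the thumb plate - do not take hold of it, and keep the fingers off the filter bar - then take the hand away and leave the slide there. The sherds, the jar and the brush stay where they are.

Things in the scene. Friction and masses are not known exactly. Their poses are not given: they have to be found in the camera images.
- lamp: fixed raking-light bench: aluminium rail 420 mm long (local x -180 to +240) carrying a white lamp house (72 mm diameter, x -135 to -10, top 129 mm high), the filter gate, a black lens barrel (52 mm diameter, x to +61) and a stage. Origin: on the table under the gate's centre; x along the beam, z up. The filter slide sticks out of the gate on the +y side and is pushed towards -y
- gate_top (a point): top of the brass plunger screw on the filter gate, 133 mm above the table, over the lamp's origin. The gate is an aluminium block 22 mm (lamp x) by 56 mm (lamp y), 127 mm high, that the slide runs through; axes as the lamp's
- stage_top (a point): centre of the round cork-topped specimen stage in front of the lens, 100 mm diameter, top 79 mm high, 160 mm from the lamp's origin along its +x
- filter_slide (a joint): travel of the filter slide (m): 0 = pulled right out, grows as it is pushed in. Starts parked at 0 to 0.008, no filter in the beam. Click notches of filters 1 to 4: 0.034, 0.058, 0.082, 0.106; stop 0.113. A hump before each peaks at 0.022, 0.046, 0.070, 0.094: resistance jumps to 4-6 N, fades out towards the peak; 3-5 mm past it the slide snaps ahead off the finger into the notch and stays
- thumb_face (a point): centre of the outer face of the thumb plate, the upright black ribbed plate on the outer end of the slide: 28 mm wide (lamp x), 71 to 118 mm above the table, 6 mm thick. Moves with the slide; 150 mm from the lamp's origin along its +y when the joint is 0. The face looks along the lamp's +y; push it towards -y
- thumb_plate: the black thumb plate itself, the only part to touch; its origin is the point of the slide that lies at the lamp's origin when the joint is 0 (so not on the plate); axes as the lamp's
- filter_bar: steel bar of the slide, 5 mm thick, 146 mm long, 75 to 112 mm above the table, with an empty window and four grey glass filters (filter 1 nearest the gate) and a scalloped top edge; its inner end comes out of the gate's -y side by up to 90 mm as it goes in. Not to be touched with the fingers. Origin and axes as the thumb plate's
- rim_sherd: loose sherd about 78 x 62 x 19 mm lying on the cork stage; origin at the centre of its underside; leave alone
- small_sherd: loose sherd about 58 x 47 x 14 mm lying on the table on the lamp's -y side; origin at the centre of its underside; leave alone
- sample_jar: small capped glass jar, 40 mm diameter, 62 mm tall, standing on the table on the lamp's +y side beyond the lens; origin at the centre of its underside; leave alone
- brush: flat brush with a wooden handle, 170 mm long, lying on the table on the lamp's +y side, on the robot's side of the slide; leave alone

How it is judged:
On the way, in this order (a step that is already met when the one before it is completed fails the run):
1. the first filter clicks into the beam (value of joint filter_slide above 0.03 m).
2. the second filter clicks into the beam (value of joint filter_slide above 0.054 m).
3. the third filter clicks into the beam (value of joint filter_slide above 0.078 m), for 0.2 s.
At the end, for the whole second after the job is handed in: The filter slide rests in its third notch (0.082 m, within 3 mm), still and let go; both sherds, the jar and the brush lie within 15 mm of where they were (value of joint filter_slide between 0.079 and 0.085 m and velocity of joint filter_slide between -0.005 and 0.005 m/s and distance of each of rim_sherd, small_sherd, sample_jar, brush from where it was at the start of the episode below 0.015 m); the robot touches nothing.
It fails at once if the slide ran past the third click, over the hump towards the fourth (value of joint filter_slide above 0.096 m).
It fails at once if the fingers touched the filter bar (contact force between the fingers and filter_bar above 0.5 N).
It fails at once if the thumb plate was gripped or shoved hard (over 15 N) (contact force between the fingers and thumb_plate above 15 N).
It fails at once if a sherd, the jar or the brush was shifted or lifted (distance of any of rim_sherd, small_sherd, sample_jar, brush from where it was at the start of the episode above 0.02 m).
It also fails if it takes over 58 s, if anything falls off the work surface, if the arm or the gripper's body presses on something with over 40 N, if the wrist force passes 120 N, or if a joint passes its speed limit or range.

## Robot

A 7-joint arm with a two-finger parallel gripper is mounted at the origin on the work surface. World frame = base frame: x ahead of the robot, y to its left, z up, the work surface at z = 0. Lengths are in m, angles in rad, forces in N, time in s.
With the tool pointing down it reaches from about 0.425 to 0.875 m from the base axis. Payload 4.7 kg.
Tool frame: the origin (TCP) lies midway between the tips of the shut fingers; the grasp point (between the pads) lies 19 mm behind it; z points along the fingers, y is the direction in which the jaws open and shut (so a half turn about z gives the same grasp; the last joint's range is limited). The gripper opens to 87 mm and grips with 3 to 60 N. Pads are 19 mm wide; open, the fingers measure 117 mm over their backs; the gripper's body (75 mm by 190 mm) begins 51 mm behind the grasp point.
Start: joints at [1.338, 0.321, -0.07, 1.45, 0.023, 1.371, -0.057], TCP at [0.159, -0.63, 0.192] pointing down, gripper open.
Joint ranges: [-2.86, 2.86], [-0.3, 2.09], [-1.38, 1.24], [0.06, 2.45], [-1.56, 4.7], [0.09, 2.05], [-2.69, 2.69]. Speed limits (rad/s): [2.57, 2.57, 3.14, 3.14, 3.14, 3.14, 3.14].

## Interface

Orientations are given as a rotation vector (axis times angle).
In Python, from bench import ctrl, optics gives the robot as it stands. The module is installed in compiled form; this text tells all that it offers.
- The arm moves only by the tool step_arm, never from a script. Its argument "deltas" is a list of rows, each a list of 7 numbers: the turn, a rotation vector about the tool's x, y, z in degrees, then the shift along the tool's x, y, z in mm, then the finger opening in mm, from 0 to 87. A call has exactly 8 rows; each row is the pose to reach, as a shift and turn from the pose commanded when the call began, along the tool's axes at that moment; what a row does not reach only later rows make up. A row lasts 1/8 s, in which the tool goes at most 62.5 mm and 10.7 degrees, less where a joint would pass 70% of its speed; a pose out of reach is approached as far as the arm can. A call with a gripper value outside its range is refused whole. The fingers move at their own pace and stop on an object; "newtons" is the grip in N (left out, the last holds). Time passes only in rows, so rows that repeat a pose let the fingers close, or fill a call up. It gives the time, the measured TCP pose, the force and the opening at its end, in the units of the state.
- ctrl.get_state(): the state, without advancing time (a new reading comes with each control period).
- optics.get_image(name): name is "scene" or "top"; returns the picture (420x560x3 uint8, red, green, blue); there is no depth.
- optics.get_calibration(name): a dict with "K" (3x3 intrinsics, pixels), "R" (3x3) and "t" (3): a world point X has camera coordinates R X + t. Camera axes: x right, y down, z forward; pixel columns grow to the right and rows downward; lengths in m; the calibration is good to about 2 mm. A picture is of the moment at which its call begins. get_calibration takes no time and is no camera call.
- ctrl.close_job(): hands the job in, once; it reports no verdict.
The state is a dict: "time": time; "joint_positions": joint angles; "qd": joint speeds; "joint_torque": joint torques, N m; "position": TCP position; "tool_rot": TCP orientation; "ft_force": force on the tool from outside, world axes, zero at the start; "torque": the same for the moment, N m; "grip_width": opening from 0.0 (shut) to 1.0 (fully open).
Only numpy, scipy, OpenCV 4.12 (cv2) and the standard library are available. Lean on these libraries where they do the work, as an engineer would, in place of code of your own. Each camera call takes 0.05 s, during which the arm holds its last target.

## Working session

There is one attempt and no reset: what is moved stays moved. The work goes in short steps, Python scripts to look and compute and a tool call to move; the robot and the scene stay as the last step left them, time stands still between calls to the robot, and variables do not carry over. Pictures are saved under pics/ and viewed, and the job is handed in when it is done.

Besides the shell and the picture viewer there is one more tool, called by a JSON object that holds its "name" and its "arguments". step_arm: Moves the arm, as the interface text tells. Its arguments: {"type":"object","properties":{"deltas":{"type":"array"},"newtons":{"type":"number"}},"required":["deltas"]}

```bash
mkdir -p pics; python3 - <<'E'
from bench import ctrl, optics
import cv2
s=ctrl.get_state(); print({k:s[k] for k in('time','position','tool_rot','ft_force','grip_width')})
for n in('scene','top'):
    cv2.imwrite(f'pics/{n}0.png',optics.get_image(n)[:,:,::-1]); c=optics.get_calibration(n); print(n,c)
E
```

```text
{'time': 0.0, 'position': array([ 0.15859517, -0.62972192,  0.19125204]), 'tool_rot': array([-3.11584371e+00, -3.86484855e-01,  5.36527032e-04]), 'ft_force': array([ 0.56770722, -0.76339605,  0.00088193]), 'grip_width': 1.0010543875699853}
scene {'K': array([[480.49251981,   0.        , 285.65906067],
       [  0.        , 480.49251981, 207.20535419],
       [  0.        ,   0.        ,   1.        ]]), 'R': array([[ 0.7072657 ,  0.70689935,  0.00827852],
       [ 0.44986258, -0.44100068, -0.77662221],
       [-0.54534291,  0.55300245, -0.62991222]]), 't': array([-0.40412629, -0.16890122,  1.31664509])}
top {'K': array([[503.53016486,   0.        , 285.9948118 ],
       [  0.        , 503.53016486, 205.66590698],
       [  0.        ,   0.        ,   1.        ]]), 'R': array([[-0.02069015, -0.99961391, -0.01854582],
       [-0.98277419,  0.02374198, -0.18327907],
       [ 0.18364862,  0.01443428, -0.98288597]]), 't': array([0.0389906 , 0.57686308, 1.06666978])}
```

View pics/scene0.png

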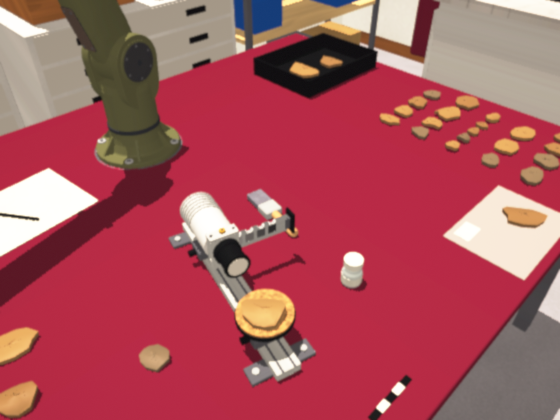

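View pics/top0.png

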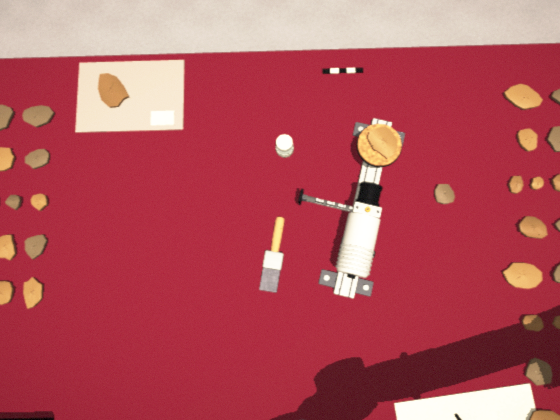

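The scene picture shows the lamp with the gate near (222,232) and the thumb plate near (290,221). In the top picture the gate is at about (367,209), the plate at (300,197), the stage at (379,146), the jar at (285,146) and the brush at (272,255). I'll enlarge both for exact pixels.

```bash
python3 - <<'E'
import cv2
a=cv2.imread('pics/scene0.png')[180:300,170:320]; b=cv2.imread('pics/top0.png')[110:230,280:430]
cv2.imwrite('pics/sc.png',cv2.resize(a,None,fx=5,fy=5,interpolation=cv2.INTER_CUBIC))
cv2.imwrite('pics/tc.png',cv2.resize(b,None,fx=5,fy=5,interpolation=cv2.INTER_CUBIC))
E
```

```text
(no output)
```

View pics/sc.png

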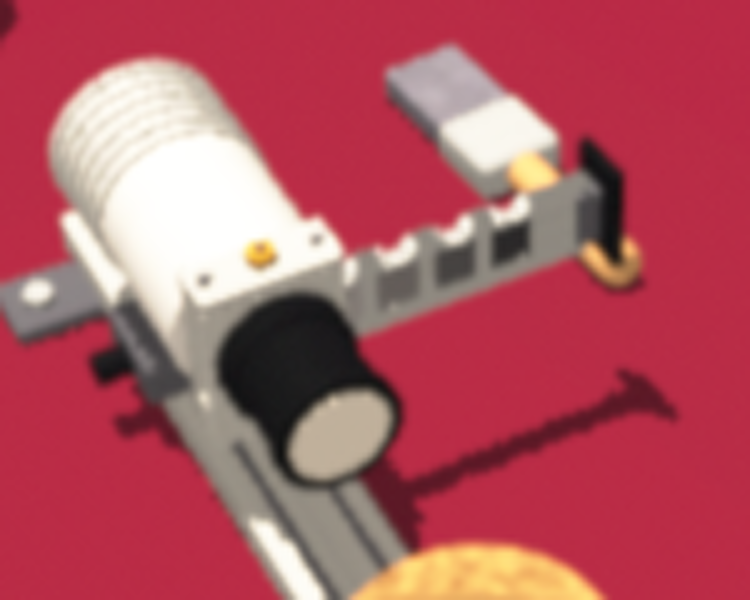

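View pics/tc.png

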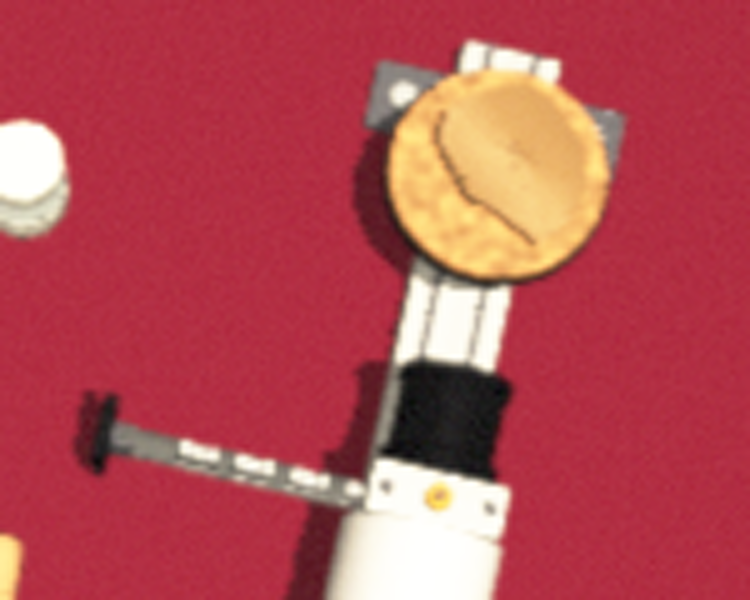

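```bash
cat > h.py <<'E'
import numpy as np
from bench import ctrl, optics
C={n:optics.get_calibration(n) for n in('scene','top')}
def ray(n,uv):
    c=C[n]; d=c['R'].T@np.linalg.inv(c['K'])@np.array([*uv,1.]); return -c['R'].T@c['t'], d/np.linalg.norm(d)
def onz(n,uv,z):
    o,d=ray(n,uv); return o+d*(z-o[2])/d[2]
def tri(p,q):
    (a,d),(b,e)=ray('scene',p),ray('top',q)
    s=np.linalg.lstsq(np.c_[d,-e],b-a,rcond=None)[0]
    x,y=a+s[0]*d,b+s[1]*e; return (x+y)/2,np.linalg.norm(x-y)
def proj(n,X):
    c=C[n]; p=c['K']@(c['R']@X+c['t']); return p[:2]/p[2]
E
python3 - <<'E'
from h import *
np.set_printoptions(precision=4,suppress=True)
S=lambda u,v:(170+u/5,180+v/5); T=lambda u,v:(280+u/5,110+v/5)
print(tri(S(261,250),T(439,496)), onz('scene',S(261,250),.133))
g=onz('top',T(439,496),.133); st=onz('top',T(498,173),.079); print(g,st,np.linalg.norm((st-g)[:2]))
for a in [(112,397),(98,470),(105,433)]: print(onz('top',T(*a),.118))
for a in [(585,142),(622,178),(603,160)]: print(onz('scene',S(*a),.118))
print('bar mid', onz('top',T(135,440),.112),onz('top',T(355,495),.112))
d=st-g; print('yaw',np.degrees(np.arctan2(d[1],d[0])))
print('jar',onz('top',(284,141),.062),'brush',[onz('top',p,.01) for p in((280,218),(269,290))])
E
```

```text
(array([ 0.5521, -0.1428,  0.1312]), np.float64(0.0014565160789383452)) [ 0.5542 -0.1434  0.133 ]
[ 0.5513 -0.1431  0.133 ] [ 0.7055 -0.1846  0.079 ] 0.159649790330596
[ 0.5996 -0.0102  0.118 ]
[ 0.5684 -0.0035  0.118 ]
[ 0.5842 -0.0068  0.118 ]
[ 0.579  -0.0054  0.118 ]
[ 0.604  -0.0106  0.118 ]
[ 0.5915 -0.0082  0.118 ]
bar mid [ 0.5821 -0.0195  0.112 ] [ 0.5563 -0.1111  0.112 ]
yaw -15.059559402633294
jar [0.7249 0.0274 0.062 ] brush [array([0.5572, 0.0411, 0.01  ]), array([0.3942, 0.0688, 0.01  ])]
```

```bash
cat >> h.py <<'E'
from scipy.spatial.transform import Rotation as Ro
O=np.array([.5522,-.1432,0]); yaw=np.radians(-15.1)
LX=np.array([np.cos(yaw),np.sin(yaw),0]); LY=np.array([-LX[1],LX[0],0])
def lamp(p): d=np.asarray(p)-O; return np.array([d@LX,d@LY,p[2]])
def delta(lx,ly,z):
    s=ctrl.get_state(); R=Ro.from_rotvec(s['tool_rot']); tgt=O+lx*LX+ly*LY+[0,0,z]
    Rt=Ro.from_matrix(np.c_[LY,LX,[0,0,-1.]])
    print('turn deg',np.degrees((R.inv()*Rt).as_rotvec()).round(2),'shift mm',(R.inv().apply(tgt-s['position'])*1e3).round(1))
    print('t',s['time'],'lamp pos mm',(lamp(s['position'])*1e3).round(1),'F',(Ro.from_matrix(np.c_[LX,LY,[0,0,1]]).inv().apply(s['ft_force'])).round(2),'grip',round(float(s['grip_width']),3))
E
python3 -c "
from h import *
delta(0,.2,.19)"
```

```text
turn deg [-9.000e-02 -4.000e-02 -6.076e+01] shift mm [ 598.3 -550.2    2.2]
t 0.1 lamp pos mm [-253.3 -572.4  191.4] F [ 1.49  0.06 -0.5 ] grip 0.999
```

{"name": "step_arm", "arguments": {"deltas": [[0,0,-5,25,-23,0,0],[0,0,-10,65,-60,0,0],[0,0,-15,105,-97,0,0],[0,0,-20,145,-134,0,0],[0,0,-25,185,-170,0,0],[0,0,-30,225,-207,0,0],[0,0,-35,265,-244,0,0],[0,0,-40,300,-276,0,0]], "newtons": 30}}

```text
time: 1.1
position: [0.383, -0.2873, 0.1921]
tool_rot: [-2.795, -1.435, 0.0]
ft_force: [-0.8, -1.1, -0.7]
grip_width: 0.172
```

```bash
python3 -c "
from h import *
delta(0,.2,.19)"
```

```text
turn deg [-1.000e-02  1.000e-02 -2.054e+01] shift mm [403.  -16.6   2.1]
t 1.1 lamp pos mm [-125.8 -183.2  192.1] F [-0.46 -1.24 -0.71] grip 0.172
```

{"name": "step_arm", "arguments": {"deltas": [[0,0,-4,50,-2,0,0],[0,0,-8,105,-4,0,0],[0,0,-12,160,-6,0,0],[0,0,-16,215,-9,0,0],[0,0,-20.5,270,-11,0,0],[0,0,-20.5,325,-13,0,0],[0,0,-20.5,375,-16,0,0],[0,0,-20.5,403,-16.6,0,0]]}}

```text
time: 2.1
position: [0.6053, 0.0502, 0.1918]
tool_rot: [-2.494, -1.908, -0.0]
ft_force: [-0.1, -0.7, -0.7]
grip_width: 0.005
```

```bash
python3 -c "
from h import *
delta(0,.18,.085)"
```

```text
turn deg [-0.07 -0.07 -0.07] shift mm [-20.7  -0.7 106.8]
t 2.1 lamp pos mm [  0.8 200.6 191.8] F [ 0.11 -0.71 -0.67] grip 0.005
```

{"name": "step_arm", "arguments": {"deltas": [[0,0,0,0,0,20,0],[0,0,0,0,-1,45,0],[0,0,0,0,-1,70,0],[0,0,0,0,-1,90,0],[0,0,0,-5,-1,107,0],[0,0,0,-12,-1,107,0],[0,0,0,-20,-1,107,0],[0,0,0,-20,-1,107,0]]}}

```text
time: 3.1
position: [0.5993, 0.0265, 0.0863]
tool_rot: [2.499, 1.901, 0.001]
ft_force: [0.3, 0.4, -0.8]
grip_width: 0.004
```

```bash
python3 -c "
from h import *
import cv2
delta(0,.16,.085)
a=optics.get_image('scene')[150:290,190:350,::-1];b=optics.get_image('top')[130:270,250:410,::-1]
import numpy as np
cv2.imwrite('pics/c1.png',np.hstack([cv2.resize(x,(400,350),interpolation=2) for x in(a,b)]))"
```

```text
turn deg [ 0.11  0.02 -0.37] shift mm [-16.1  -1.1   1.3]
t 3.1 lamp pos mm [  1.2 176.1  86.3] F [ 0.18  0.48 -0.76] grip 0.004
```

View pics/c1.png

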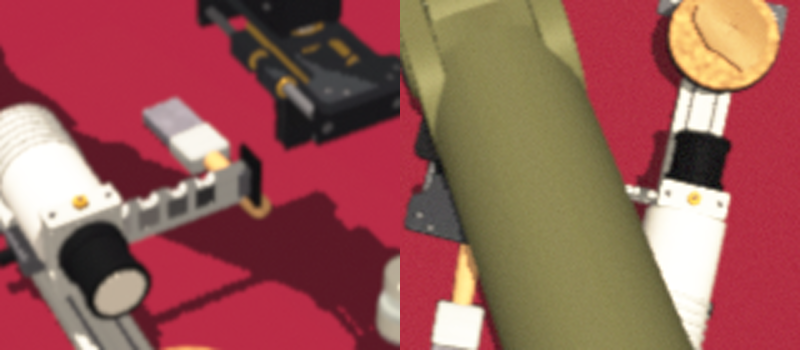

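The crop shows the shut fingers (tip near scene pixel (306,208)) facing the plate (near (290,221)) with a clear gap. In the top view the arm covers the plate. Next I advance slowly until I feel contact.

```bash
python3 -c "
from h import *
print(proj('scene',ctrl.get_state()['position']),proj('scene',O+LY*.1435+[0,0,.118]),proj('scene',O+LY*.1435+[0,0,.071]))"
```

```text
[305.88617004 218.0495673 ] [291.18059092 210.73291498] [290.81087539 229.12679627]
```

{"name": "step_arm", "arguments": {"deltas": [[0,0,0,-2,-1,0,0],[0,0,0,-4,-1,0,0],[0,0,0,-6,-1,0,0],[0,0,0,-8,-1,0,0],[0,0,0,-10,-1,0,0],[0,0,0,-12,-1,0,0],[0,0,0,-14,-1,0,0],[0,0,0,-16,-1,0,0]]}}

```text
time: 4.2
position: [0.5934, 0.0126, 0.0853]
tool_rot: [2.498, 1.905, -0.0]
ft_force: [-0.5, 0.2, 0.9]
grip_width: 0.004
```

```bash
python3 -c "
from h import *
delta(0,.15,.085)"
```

```text
turn deg [-0.    0.   -0.26] shift mm [-11.2   0.9   0.3]
t 4.2 lamp pos mm [ -0.9 161.2  85.3] F [-0.57  0.05  0.87] grip 0.004
```

{"name": "step_arm", "arguments": {"deltas": [[0,0,0,-1,0,0,0],[0,0,0,-2,0,0,0],[0,0,0,-3,0,0,0],[0,0,0,-4,0,0,0],[0,0,0,-5,0,0,0],[0,0,0,-6,0,0,0],[0,0,0,-7,0,0,0],[0,0,0,-8,0,0,0]]}}

```text
time: 5.2
position: [0.5913, 0.0052, 0.0853]
tool_rot: [-2.498, -1.905, -0.0]
ft_force: [-0.3, 0.5, -0.6]
grip_width: 0.004
```

```bash
python3 -c "
from h import *
delta(0,.15,.085)"
```

```text
turn deg [ 0.   -0.01 -0.25] shift mm [-3.5  0.9  0.3]
t 5.2 lamp pos mm [ -0.9 153.5  85.3] F [-0.46  0.37 -0.6 ] grip 0.004
```

{"name": "step_arm", "arguments": {"deltas": [[0,0,0,-1,0,0,0],[0,0,0,-2,0,0,0],[0,0,0,-3,0,0,0],[0,0,0,-4,0,0,0],[0,0,0,-5,0,0,0],[0,0,0,-6,0,0,0],[0,0,0,-7,0,0,0],[0,0,0,-8,0,0,0]]}}

```text
time: 6.2
position: [0.59, 0.0006, 0.0855]
tool_rot: [-2.495, -1.906, -0.006]
ft_force: [3.7, 7.8, -2.9]
grip_width: 0.002
```

```bash
python3 -c "
from h import *
import cv2
delta(0,.15,.085)
cv2.imwrite('pics/c2.png',cv2.resize(optics.get_image('scene')[150:290,190:350,::-1],(640,560),interpolation=2))"
```

```text
turn deg [ 0.06 -0.25 -0.15] shift mm [1.3 1.  0.6]
t 6.2 lamp pos mm [ -1.  148.7  85.5] F [ 1.57  8.49 -2.91] grip 0.002
```

View pics/c2.png

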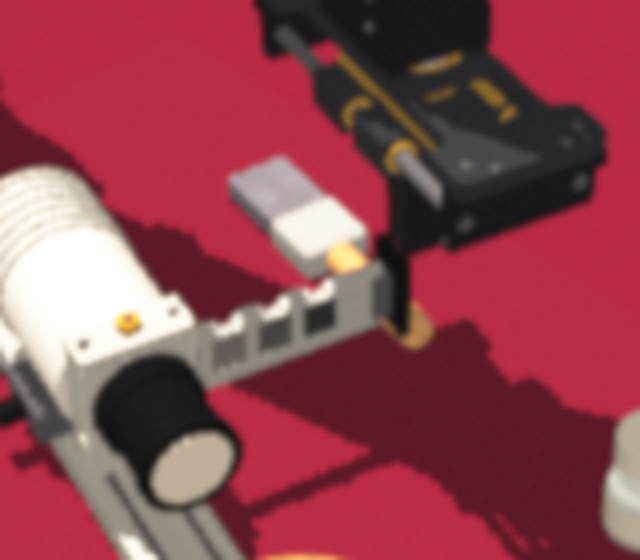

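{"name": "step_arm", "arguments": {"deltas": [[0,0,0,0,0,0,0],[0,0,0,0,0,0,0],[0,0,0,0,0,0,0],[0,0,0,0,0,0,0],[0,0,0,0,0,0,0],[0,0,0,-0.3,0,0,0],[0,0,0,-0.6,0,0,0],[0,0,0,-1,0,0,0]]}}

```text
time: 7.25
position: [0.59, 0.0005, 0.0856]
tool_rot: [-2.494, -1.906, -0.008]
ft_force: [4.3, 8.5, -1.9]
grip_width: 0.003
```

```bash
python3 -c "
from h import *
delta(0,.15,.085)"
```

```text
turn deg [ 0.07 -0.32 -0.11] shift mm [1.5 0.9 0.6]
t 7.25 lamp pos mm [ -1.  148.5  85.6] F [ 1.97  9.37 -1.93] grip 0.003
```

{"name": "step_arm", "arguments": {"deltas": [[0,0,0,-0.2,0,0,0],[0,0,0,-0.4,0,0,0],[0,0,0,-0.6,0,0,0],[0,0,0,-0.8,0,0,0],[0,0,0,-1,0,0,0],[0,0,0,-1,0,0,0],[0,0,0,-1,0,0,0],[0,0,0,-1,0,0,0]]}}

```text
time: 8.25
position: [0.5893, -0.002, 0.0855]
tool_rot: [-2.496, -1.906, -0.005]
ft_force: [2.9, 5.4, -1.8]
grip_width: 0.007
```

```bash
python3 -c "
from h import *
delta(0,.15,.085)
print(ctrl.get_state()['torque'].round(2))
A=lambda j:[proj('scene',O+LX*a*.014+LY*(.15-j)+[0,0,.118]).round(1) for a in(-1,1)]
print(A(0.005),A(.011))
import cv2
cv2.imwrite('pics/c3.png',cv2.resize(optics.get_image('scene')[190:250,220:310,::-1],(720,480),interpolation=2))"
```

```text
turn deg [ 0.05 -0.19 -0.16] shift mm [4.  0.9 0.5]
t 8.25 lamp pos mm [ -0.9 146.   85.5] F [ 1.43  6.02 -1.79] grip 0.007
[ 1.25 -0.65  0.01]
[array([288.2, 206.5]), array([295.6, 214.6])] [array([285.5, 207.4]), array([292.9, 215.6])]
```

View pics/c3.png

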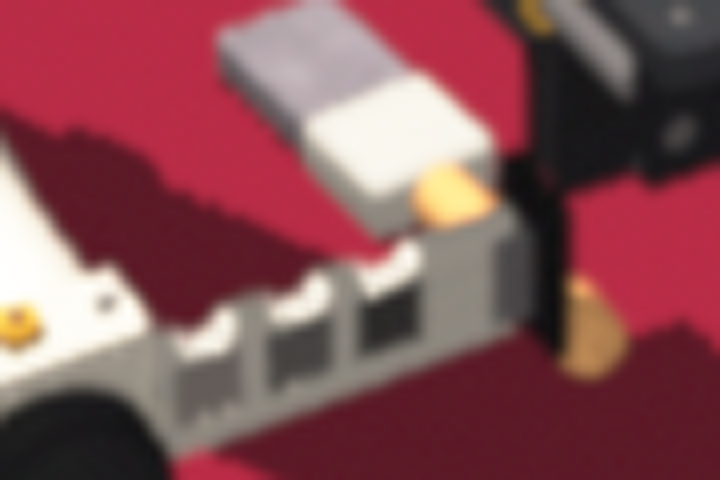

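{"name": "step_arm", "arguments": {"deltas": [[0,0,0,-0.5,0,0,0],[0,0,0,-1,0,0,0],[0,0,0,-1.5,0,0,0],[0,0,0,-2,0,0,0],[0,0,0,-2.5,0,0,0],[0,0,0,-3,0,0,0],[0,0,0,-3.5,0,0,0],[0,0,0,-4,0,0,0]]}}

```text
time: 9.3
position: [0.5875, -0.009, 0.0853]
tool_rot: [2.498, 1.904, -0.001]
ft_force: [0.4, 2.2, -0.3]
grip_width: 0.004
```

```bash
python3 -c "
from h import *
delta(0,.15,.085)"
```

```text
turn deg [-0.    0.03 -0.28] shift mm [11.2  0.9  0.3]
t 9.3 lamp pos mm [ -0.9 138.8  85.3] F [-0.22  2.19 -0.28] grip 0.004
```

{"name": "step_arm", "arguments": {"deltas": [[0,0,0,-1,0,0,0],[0,0,0,-2,0,0,0],[0,0,0,-3,0,0,0],[0,0,0,-4,0,0,0],[0,0,0,-5,0,0,0],[0,0,0,-6,0,0,0],[0,0,0,-7,0,0,0],[0,0,0,-8,0,0,0]]}}

```text
time: 10.3
position: [0.5854, -0.0163, 0.0853]
tool_rot: [2.498, 1.905, -0.0]
ft_force: [0.4, 0.5, 0.3]
grip_width: 0.007
```

```bash
python3 -c "
from h import *
delta(0,.15,.085)
import cv2
A=lambda j:[proj('scene',O+LX*a*.014+LY*(.15-j)+[0,0,.118]).round(1) for a in(-1,1)]
print(A(0.028),A(.034))
cv2.imwrite('pics/c4.png',cv2.resize(optics.get_image('scene')[190:250,220:310,::-1],(720,480),interpolation=2))"
```

```text
turn deg [-0.01  0.02 -0.26] shift mm [18.9  1.   0.3]
t 10.3 lamp pos mm [ -1.  131.1  85.3] F [0.26 0.61 0.29] grip 0.007
[array([277.8, 210.2]), array([285.1, 218.4])] [array([275. , 211.2]), array([282.3, 219.5])]
```

View pics/c4.png

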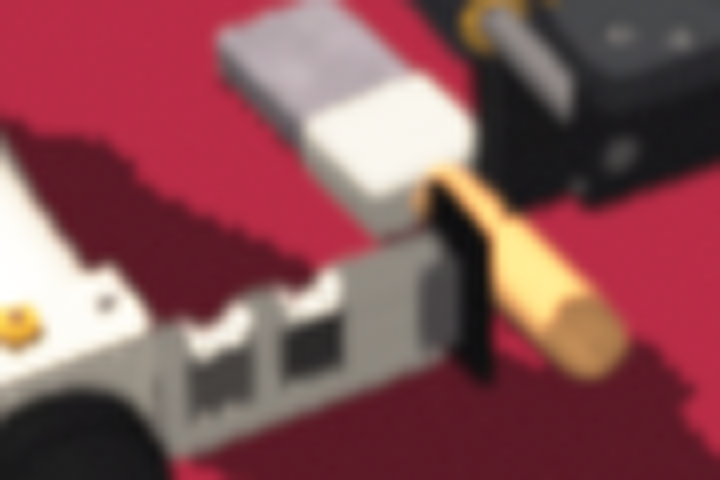

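First click confirmed: the plate sits at the predicted j=0.034 position, corner at (281,219), with a visible gap to the finger. Next, the second hump.

{"name": "step_arm", "arguments": {"deltas": [[0,0,0,-1,0,0,0],[0,0,0,-2,0,0,0],[0,0,0,-3,0,0,0],[0,0,0,-4,0,0,0],[0,0,0,-5,0,0,0],[0,0,0,-6,0,0,0],[0,0,0,-7,0,0,0],[0,0,0,-8,0,0,0]]}}

```text
time: 11.35
position: [0.5838, -0.0222, 0.0854]
tool_rot: [-2.497, -1.905, -0.003]
ft_force: [2.2, 4.2, -1.9]
grip_width: 0.007
```

```bash
python3 -c "
from h import *
delta(0,.15,.085)"
```

```text
turn deg [ 0.03 -0.13 -0.2 ] shift mm [24.9  0.9  0.5]
t 11.35 lamp pos mm [ -1.  125.1  85.4] F [ 1.03  4.65 -1.93] grip 0.007
```

{"name": "step_arm", "arguments": {"deltas": [[0,0,0,-0.5,0,0,0],[0,0,0,-1,0,0,0],[0,0,0,-1.5,0,0,0],[0,0,0,-2,0,0,0],[0,0,0,-2.5,0,0,0],[0,0,0,-3,0,0,0],[0,0,0,-3.5,0,0,0],[0,0,0,-4,0,0,0]]}}

```text
time: 12.35
position: [0.5835, -0.023, 0.0856]
tool_rot: [-2.493, -1.907, -0.009]
ft_force: [4.1, 8.8, -3.7]
grip_width: 0.006
```

```bash
python3 -c "
from h import *
delta(0,.15,.085)"
```

```text
turn deg [ 0.07 -0.35 -0.08] shift mm [25.8  1.   0.8]
t 12.35 lamp pos mm [ -1.1 124.2  85.6] F [ 1.72  9.55 -3.65] grip 0.006
```

{"name": "step_arm", "arguments": {"deltas": [[0,0,0,-0.5,0,0,0],[0,0,0,-1,0,0,0],[0,0,0,-1.3,0,0,0],[0,0,0,-1.6,0,0,0],[0,0,0,-2,0,0,0],[0,0,0,-2,0,0,0],[0,0,0,-2,0,0,0],[0,0,0,-2,0,0,0]]}}

```text
time: 13.35
position: [0.5816, -0.0303, 0.0853]
tool_rot: [2.499, 1.904, -0.001]
ft_force: [0.8, 2.5, 0.1]
grip_width: 0.003
```

```bash
python3 -c "
from h import *
delta(0,.15,.085)"
```

```text
turn deg [-0.01  0.04 -0.29] shift mm [33.3  0.9  0.3]
t 13.35 lamp pos mm [ -1.  116.7  85.3] F [0.1  2.59 0.08] grip 0.003
```

{"name": "step_arm", "arguments": {"deltas": [[0,0,0,-1,0,0,0],[0,0,0,-2,0,0,0],[0,0,0,-3,0,0,0],[0,0,0,-4,0,0,0],[0,0,0,-5,0,0,0],[0,0,0,-6,0,0,0],[0,0,0,-7,0,0,0],[0,0,0,-8.5,0,0,0]]}}

```text
time: 14.35
position: [0.5792, -0.0383, 0.0852]
tool_rot: [2.498, 1.904, -0.001]
ft_force: [0.0, -0.3, -0.7]
grip_width: 0.006
```

```bash
python3 -c "
from h import *
delta(0,.15,.085)
import cv2
A=lambda j:[proj('scene',O+LX*a*.014+LY*(.15-j)+[0,0,.118]).round(1) for a in(-1,1)]
print(A(0.050),A(.058))
cv2.imwrite('pics/c5.png',cv2.resize(optics.get_image('scene')[190:250,220:310,::-1],(720,480),interpolation=2))"
```

```text
turn deg [-0.03  0.04 -0.27] shift mm [41.7  1.1  0.2]
t 14.35 lamp pos mm [ -1.3 108.3  85.2] F [ 0.12 -0.32 -0.72] grip 0.006
[array([267.6, 213.8]), array([274.8, 222.2])] [array([263.9, 215.1]), array([271. , 223.6])]
```

View pics/c5.png

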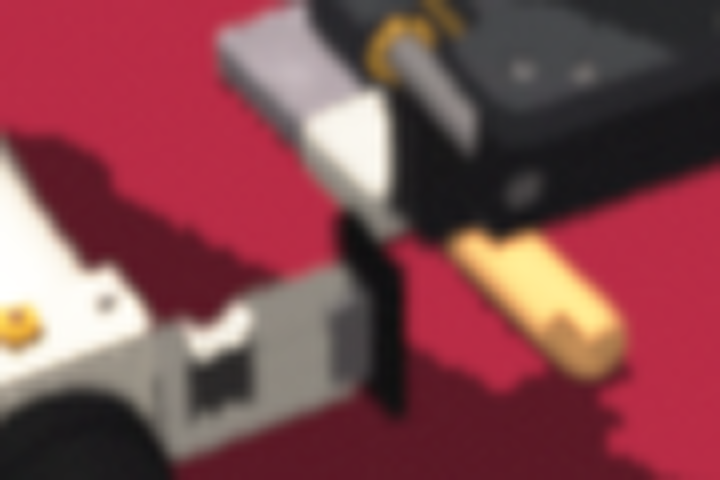

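Second click confirmed: the plate corner is at (270,223.5), which matches j=0.058, with a gap to the finger. Third hump next, with the same sequence.

{"name": "step_arm", "arguments": {"deltas": [[0,0,0,-1,0,0,0],[0,0,0,-2,0,0,0],[0,0,0,-3,0,0,0],[0,0,0,-4,0,0,0],[0,0,0,-5,0,0,0],[0,0,0,-6,0,0,0],[0,0,0,-7,0,0,0],[0,0,0,-8,0,0,0]]}}

```text
time: 15.4
position: [0.5776, -0.045, 0.0854]
tool_rot: [-2.498, -1.905, -0.001]
ft_force: [1.1, 2.6, 0.3]
grip_width: 0.003
```

```bash
python3 -c "
from h import *
delta(0,.15,.085)"
```

```text
turn deg [ 0.01 -0.05 -0.24] shift mm [48.6  0.9  0.4]
t 15.4 lamp pos mm [ -1.1 101.4  85.4] F [0.34 2.79 0.3 ] grip 0.003
```

{"name": "step_arm", "arguments": {"deltas": [[0,0,0,-0.5,0,0,0],[0,0,0,-1,0,0,0],[0,0,0,-1.5,0,0,0],[0,0,0,-2,0,0,0],[0,0,0,-2.5,0,0,0],[0,0,0,-3,0,0,0],[0,0,0,-3.5,0,0,0],[0,0,0,-4,0,0,0]]}}

```text
time: 16.4
position: [0.5772, -0.0457, 0.0855]
tool_rot: [-2.494, -1.906, -0.007]
ft_force: [3.0, 8.4, -2.2]
grip_width: 0.007
```

```bash
python3 -c "
from h import *
delta(0,.15,.085)"
```

```text
turn deg [ 0.04 -0.27 -0.12] shift mm [49.4  1.1  0.7]
t 16.4 lamp pos mm [ -1.2 100.6  85.5] F [ 0.68  8.88 -2.25] grip 0.007
```

{"name": "step_arm", "arguments": {"deltas": [[0,0,0,-0.5,0,0,0],[0,0,0,-1,0,0,0],[0,0,0,-1.3,0,0,0],[0,0,0,-1.6,0,0,0],[0,0,0,-2,0,0,0],[0,0,0,-2.5,0,0,0],[0,0,0,-2.5,0,0,0],[0,0,0,-2.5,0,0,0]]}}

```text
time: 17.4
position: [0.5757, -0.0516, 0.0853]
tool_rot: [-2.498, -1.905, -0.0]
ft_force: [1.4, 3.9, -1.2]
grip_width: 0.005
```

```bash
python3 -c "
from h import *
delta(0,.15,.085)"
```

```text
turn deg [ 0.01 -0.01 -0.24] shift mm [55.4  0.9  0.4]
t 17.4 lamp pos mm [-1.1 94.6 85.3] F [ 0.33  4.14 -1.18] grip 0.005
```

{"name": "step_arm", "arguments": {"deltas": [[0,0,0,-1,0,0,0],[0,0,0,-2,0,0,0],[0,0,0,-3,0,0,0],[0,0,0,-4,0,0,0],[0,0,0,-5,0,0,0],[0,0,0,-6,0,0,0],[0,0,0,-7,0,0,0],[0,0,0,-8,0,0,0]]}}

```text
time: 18.4
position: [0.5733, -0.0601, 0.0853]
tool_rot: [2.498, 1.904, -0.001]
ft_force: [-0.1, 0.3, -0.7]
grip_width: 0.005
```

```bash
python3 -c "
from h import *
delta(0,.15,.085)
import cv2
A=lambda j:[proj('scene',O+LX*a*.014+LY*(.15-j)+[0,0,.118]).round(1) for a in(-1,1)]
print(A(0.074),A(.082))
cv2.imwrite('pics/c6.png',cv2.resize(optics.get_image('scene')[190:250,220:310,::-1],(720,480),interpolation=2))"
```

```text
turn deg [-0.01  0.04 -0.27] shift mm [64.3  0.9  0.3]
t 18.4 lamp pos mm [-1.2 85.7 85.3] F [-0.17  0.29 -0.72] grip 0.005
[array([256.4, 217.8]), array([263.3, 226.4])] [array([252.6, 219.2]), array([259.5, 227.8])]
```

View pics/c6.png

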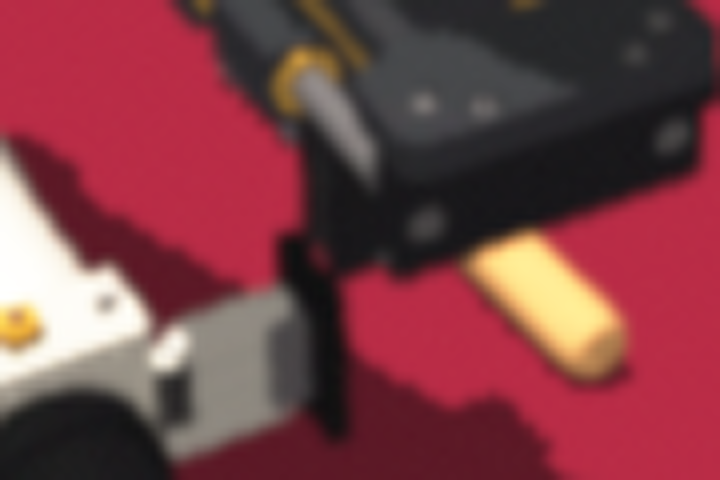

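The corner at (263,226) matches j=0.074, so it is past the peak but has not snapped yet. Only 1–2 mm more is needed.

{"name": "step_arm", "arguments": {"deltas": [[0,0,0,-0.4,0,0,0],[0,0,0,-0.8,0,0,0],[0,0,0,-1.2,0,0,0],[0,0,0,-1.6,0,0,0],[0,0,0,-2,0,0,0],[0,0,0,-2,0,0,0],[0,0,0,-2,0,0,0],[0,0,0,-2,0,0,0]]}}

```text
time: 19.45
position: [0.573, -0.0615, 0.0853]
tool_rot: [2.498, 1.905, -0.0]
ft_force: [0.3, -0.6, -0.5]
grip_width: 0.001
```

```bash
python3 -c "
from h import *
delta(0,.15,.085)
import cv2
cv2.imwrite('pics/c7.png',cv2.resize(optics.get_image('scene')[190:250,220:310,::-1],(720,480),interpolation=2))"
```

```text
turn deg [ 0.    0.   -0.26] shift mm [65.7  0.9  0.3]
t 19.45 lamp pos mm [-1.2 84.3 85.3] F [ 0.39 -0.47 -0.48] grip 0.001
```

View pics/c7.png

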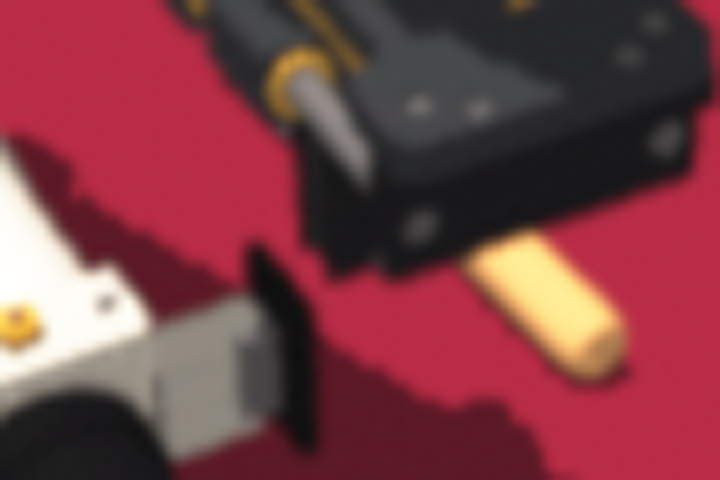

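Third click: the corner at (314,300)/8 → (259.3,227.5) matches the predicted 0.082, and there is a gap to the finger. I'll withdraw straight back, then up.

{"name": "step_arm", "arguments": {"deltas": [[0,0,0,10,0,0,0],[0,0,0,30,0,0,0],[0,0,0,60,0,0,0],[0,0,0,90,0,-10,0],[0,0,0,110,0,-40,0],[0,0,0,120,0,-80,0],[0,0,0,130,0,-110,0],[0,0,0,130,0,-110,0]]}}

```text
time: 20.5
position: [0.6091, 0.0667, 0.1982]
tool_rot: [2.494, 1.907, 0.008]
ft_force: [-0.1, -0.6, 0.2]
grip_width: 0.004
```

{"name": "step_arm", "arguments": {"deltas": [[0,0,0,30,0,0,0],[0,0,0,70,0,0,0],[0,0,0,110,0,0,0],[0,0,0,150,0,0,0],[0,0,0,180,0,0,0],[0,0,0,200,0,0,0],[0,0,0,200,0,0,0],[0,0,0,200,0,0,0]]}}

```text
time: 21.5
position: [0.6602, 0.2555, 0.1943]
tool_rot: [2.499, 1.903, -0.003]
ft_force: [-0.4, -0.5, 0.5]
grip_width: 0.005
```

```bash
python3 -c "
from h import *
delta(0,.15,.085)
import cv2
np.set_printoptions(precision=1)
print([proj('top',O+LX*a*.014+LY*(.147-.082)+[0,0,.118]) for a in(-1,1)])
a=optics.get_image('scene')[150:290,190:390,::-1];b=optics.get_image('top')[110:310,230:430,::-1]
cv2.imwrite('pics/c8.png',np.hstack([cv2.resize(a,(400,280),interpolation=2)[:,:].copy() if 0 else cv2.copyMakeBorder(cv2.resize(a,(400,280),interpolation=2),0,120,0,0,0),cv2.resize(b,(400,400),interpolation=2)]))"
```

```text
turn deg [-0.04  0.1  -0.3 ] shift mm [-262.8    1.   109.8]
t 21.5 lamp pos mm [  0.5 413.  194.3] F [-0.29 -0.61  0.53] grip 0.005
[array([334.9, 209.2]), array([337.9, 196.4])]
```

View pics/c8.png

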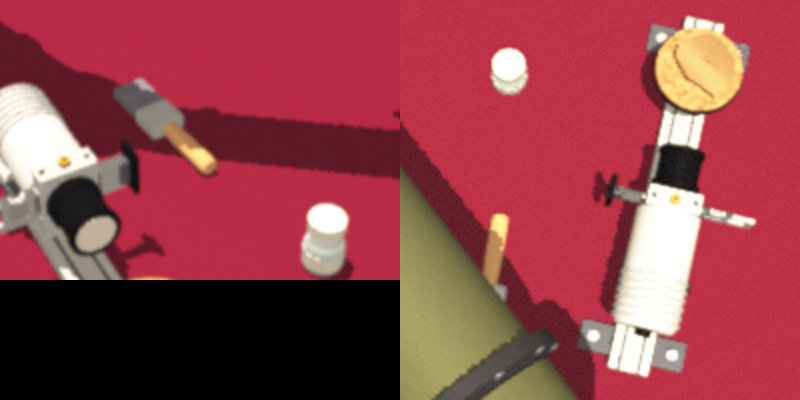

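The plate now sits at top pixel (336,205), against a predicted (336,203) for 0.082. The jar, brush and sherd look unmoved and the hand is well clear, so I'm handing in.

```bash
python3 -c "
from h import *
print(ctrl.get_state()['qd'].round(3)); print(ctrl.close_job())"
```

```text
[ 0.003 -0.005 -0.003 -0.002 -0.003  0.001 -0.001]
the job is handed in; nothing more can be done
None
```

I pushed the thumb plate inwards with the shut fingertips and stopped at the third click. I then took the hand clear and handed the job in at about 21.6 s of the 58 s allowed.

- **Clicks:** after each one, the plate in the scene camera matched the predicted position for 0.034, 0.058 and 0.082 m, with a visible gap to the finger.
- **Final position:** with the hand withdrawn, the top view puts the plate within about 2 px of where it should be for the third notch.
- **Force:** the end-of-move readings peaked at about 10.5 N in total. That is above the 4–6 N stated for the humps but below the 15 N limit. Force was only read at the end of each move, so I can't rule out a brief higher peak.
- **Other objects:** the jar, brush and rim sherd looked unmoved in the last pictures. The arm hid part of the brush in the top view. The small sherd was outside the last pictures, but the hand only passed high above that side, on the way in.

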